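# Open the extraction hood to its mark and park the oil can under it

### The job

Push the hood's sash up by its red lip until the lip's lower edge is level with the yellow pointer of the height clip, and leave it there. Then slide the red oil can along the bench, upright and without lifting it, through the opening onto the green disc under the hood, so that it stands centred on the disc. Leave the green rouge tin standing where it is.

Things in the scene. Friction and masses are not known exactly. Their poses are not given: they have to be found in the camera images.
- hood: Clear-walled bench extraction hood, fixed, 280 mm wide, 165 deep, 490 high. Origin on the bench (z = 0), in the sash plane, midway between the two front posts; x points into the hood, y to its left, z up. Opening between the posts (22 wide, 28 deep) 236 wide; no floor, no sill. Back wall at x = 158; a blue tin and a flat cutter are fixed at the back, x from 93 on.
- sash_edge (a point): Point on the underside of the sash's red lip, middle of its width, 20 mm in front of the sash plane. The lip is 228 mm wide, 14 high, and stands out to 34 mm in front of the sash plane, with a rounded nose; the clear framed panel above it makes the sash 206 mm high in all. At the start the underside is 80 to 110 mm above the bench.
- sash (a joint): Height of the sash in m: underside of the lip above the bench, less 0.070; grows as it is raised, free travel 0 to 0.21. It slides straight up and down only, is counterbalanced and stays at any height where it is left; 2 to 4 N moves it slowly either way (more when moved fast: 8 N per m/s).
- height_mark (a point): Tip of the yellow pointer (4 mm thick, this point mid-thickness) on the black height clip on the right-hand front post, 29 mm in front of the sash plane. The underside of the lip must come to this height, 235 to 275 mm above the bench. The clip is clamped tight and is not to be moved.
- spot (a point): Centre of the flat green disc with white rim (90 mm across, no step) on the bench under the hood, 55 mm behind the sash plane, midway between the posts.
- oil_can: Red oil can, 64 mm diameter, 150 high, 0.18 to 0.31 kg, loose on the bench before the hood, left or right of its mid line (90 to 120 mm off it, 90 to 115 before the sash plane). Origin: centre of its underside, z up. The round body is 74 mm high, above it a thin brass spout on the axis. Best pushed low, 25 to 40 mm above the bench.
- rouge_tin: Green tin with a grey lid, 51 mm diameter, 60 high, loose on the bench on the other side of the hood's mid line from the can. Origin: centre of its underside. A bystander, to be left alone.
Things that resemble listed ones, but are neither listed nor needed, are in the scene too. What is meant by the oil_can is not orange or purple, and is the smaller of those in its own colour.

How it is judged:
On the way, in this order (a step that is already met when the one before it is completed fails the run):
1. the sash's lower edge is level with the pointer (within 10 mm) while the can is still outside (z of sash_edge in the frame of height_mark between -0.01 and 0.01 m and x of oil_can in the frame of hood below -0.035 m), for 0.2 s.
2. the oil can stands on the disc, its axis within 20 mm of the centre (horizontal distance between oil_can and spot below 0.02 m), for 0.2 s.
At the end, for the whole second after the job is handed in: The underside of the sash's lip is within 10 mm of the pointer's height, and the oil can stands upright and at rest on the bench under the hood, its axis within 20 mm of the disc's centre (z of sash_edge in the frame of height_mark between -0.01 and 0.01 m and horizontal distance between oil_can and spot below 0.02 m and angle between oil_can's own z axis and vertical below 0.1 rad and height (world z) of oil_can below 0.01 m and linear speed of oil_can below 0.02 m/s); the robot touches nothing.
It fails at once if the oil can is lifted more than 20 mm off the bench (height (world z) of oil_can above 0.02 m).
It fails at once if the oil can tips more than 0.5 rad (angle between oil_can's own z axis and vertical above 0.5 rad).
It fails at once if the rouge tin is moved more than 25 mm or tipped (distance of rouge_tin from where it was at the start of the episode above 0.025 m or angle between rouge_tin's own z axis and vertical above 0.4 rad).
It fails at once if the height clip is moved more than 5 mm (distance of height_mark from where it was at the start of the episode above 0.005 m).
It also fails if it takes over 59 s, if anything falls off the work surface, if the arm or the gripper's body presses on something with over 40 N, if the wrist force passes 120 N, or if a joint passes its speed limit or range.

### The arm

A 6-joint arm with a two-finger parallel gripper is mounted at the origin on a cart in front of the work surface, level with it; the furniture and walls round the work are solid. World frame = base frame: x ahead of the robot, y to its left, z up, the work surface at z = 0. Lengths are in m, angles in rad, forces in N, time in s.
With the tool pointing down it reaches from about 0.25 to 0.725 m from the base axis. Payload 4 kg.
Tool frame: the origin (TCP) lies midway between the tips of the shut fingers; the grasp point (between the pads) lies 19 mm behind it; z points along the fingers, y is the line along which they close (so a half turn about z gives the same grasp; the last joint's range is limited). The gripper opens to 85 mm and grips with 20 to 120 N. Pads are 22 mm wide; open, the fingers measure 114 mm over their backs; the gripper's body (76 mm by 85 mm) begins 54 mm behind the grasp point. The pads swing forward as they close: fully open they stand 13 mm farther back than shut.
Start: joints at [-1.259, 0.241, 0.005, 1.335, 0, 1.571], TCP at [0.153, -0.476, 0.231] pointing down, gripper open.
Joint ranges: [-2.72, 2.72], [-1.05, 1.87], [-1.09, 1.28], [-1.99, 2.15], [-1.42, 1.44], [-3.14, 3.14]. Speed limits (rad/s): [2.79, 2.79, 3.14, 3.14, 3.14, 3.14].

### API

Orientations are given as a unit quaternion [x, y, z, w].
In Python, from station import bot gives the robot as it stands. The module is installed in compiled form; this text tells all that it offers.
- The arm moves only by the tool drive_tool, never from a script. Its argument "plan" is a list of rows, each a list of 2 entries, a list of its own where there are three numbers: the shift along the tool's x, y, z in mm, then the turn about the tool's z in rad. In form: [[[x, y, z], spin], ...]. A call has exactly 10 rows; each row is the pose to reach, as a shift and turn from the pose commanded when the call began, along the tool's axes at that moment; what a row does not reach only later rows make up. A row lasts 1/12 s, in which the tool goes at most 41.7 mm and 7.16 degrees, less where a joint would pass 70% of its speed; a pose out of reach is approached as far as the arm can. A call with a gripper value outside its range is refused whole. "claw" is the finger opening in mm, from 0 to 85.4, set as the call begins (left out, the last holds). The fingers move at their own pace and stop on an object; "squeeze" is the grip in N (left out, the last holds). Time passes only in rows, so rows that repeat a pose let the fingers close, or fill a call up. It gives the time, the measured TCP pose, the force, the opening and the grip force at its end, in the units of the state.
- bot.get_obs(): the state, without advancing time (a new reading comes with each control period).
- bot.camera(name): name is "scene" or "top"; returns a dict with "color" (384x512x3 uint8, blue, green, red), "z_map" (384x512 float32, m along the optical axis (not along the pixel's ray), 0 where there is no reading), "intrinsics" (3x3 intrinsics, pixels), "extrinsics" (4x4, takes a point from camera to world coordinates). Camera axes: x right, y down, z forward; pixel columns grow to the right and rows downward; lengths in m; the calibration is good to about 2 mm. A picture is of the moment at which its call begins.
- bot.hand_in(): hands the job in; it is judged then, once.
The state is a dict: "time_s": time; "joint_pos": joint angles; "qvel": joint speeds; "joint_torque": joint torques, N m; "position": TCP position; "tcp_rot": TCP orientation; "wrist_force": force on the tool from outside, world axes, zero at the start; "torque": the same for the moment, N m; "grip_width": finger opening in m; "gripper_force": force on a finger pad.
Only numpy, scipy, OpenCV 4.12 (cv2) and the standard library are available. Lean on these libraries where they do the work, as an engineer would, in place of code of your own. Each camera call takes 0.05 s, during which the arm holds its last target. There are 200 camera calls.

## Working session

There is one attempt and no reset: what is moved stays moved. The work goes in short steps, Python scripts to look and compute and a tool call to move; the robot and the scene stay as the last step left them, time stands still between calls to the robot, and variables do not carry over. Pictures are saved under pics/ and viewed, at most 10 in all, crops included, and the job is handed in when it is done.

Besides the shell and the picture viewer there is one more tool, called after "Request:" as name(argument=value, ...), one argument or row to a line, values as JSON. drive_tool: Moves the arm, as the interface text tells. Its arguments: {"type":"object","properties":{"plan":{"type":"array"},"claw":{"type":"number"},"squeeze":{"type":"number"}},"required":["plan"]}

```bash
mkdir -p pics
cat > h.py <<'E'
import numpy as np, cv2
from station import bot
def snap(n):
    c=bot.camera(n); np.savez(f'{n}.npz',**c); return c
def load(n): return dict(np.load(f'{n}.npz'))
def pt(c,u,v,r=1):
    z=c['z_map'][v-r:v+r+1,u-r:u+r+1]; z=np.median(z[z>0]) if (z>0).any() else 0
    p=z*np.linalg.inv(c['intrinsics'])@[u,v,1]
    return (c['extrinsics']@[*p,1])[:3].round(4)
def ray(c,u,v,z):
    d=c['extrinsics'][:3,:3]@np.linalg.inv(c['intrinsics'])@[u,v,1]; o=c['extrinsics'][:3,3]
    return (o+d*(z-o[2])/d[2]).round(4)
E
python3 - <<'E'
from h import *
for n in('scene','top'):
    c=snap(n); cv2.imwrite(f'pics/{n}0.png',cv2.resize(c['color'],(800,600),interpolation=cv2.INTER_CUBIC)); print(n,c['extrinsics'].round(3).tolist(),c['intrinsics'].round(1).tolist())
print(bot.get_obs())
E
```

```text
scene [[-0.876, -0.346, 0.336, 0.249], [-0.482, 0.599, -0.639, 0.626], [0.02, -0.722, -0.692, 0.853], [0.0, 0.0, 0.0, 1.0]] [[441.9, 0.0, 261.8], [0.0, 441.9, 188.3], [0.0, 0.0, 1.0]]
top [[0.028, -0.985, 0.172, 0.443], [-0.999, -0.03, -0.012, -0.029], [0.017, -0.172, -0.985, 0.99], [0.0, 0.0, 0.0, 1.0]] [[405.5, 0.0, 256.5], [0.0, 405.5, 195.3], [0.0, 0.0, 1.0]]
{'time_s': 0.1, 'joint_pos': array([-1.25899651e+00,  2.41339106e-01,  3.89464811e-03,  1.33521944e+00,
       -3.22769172e-05,  1.57079106e+00]), 'qvel': array([ 0.00087192, -0.00123488,  0.0032329 ,  0.00206201, -0.00107075,
       -0.00038655]), 'joint_torque': array([-3.08111912e-04, -3.73138404e+01,  2.53010345e+01,  1.08483891e-02,
        4.28804896e-06, -3.13813594e-06]), 'position': array([ 0.15320615, -0.47536515,  0.23051488]), 'tcp_rot': array([ 9.87871360e-01,  1.55271709e-01, -1.60928481e-04, -9.19955927e-04]), 'wrist_force': array([1.58693133, 0.41794613, 0.27447477]), 'torque': array([-0.00962018,  0.02284251, -0.0316268 ]), 'gripper_force': 0.0, 'grip_width': 0.08499888843411084}
```

View pics/scene0.png

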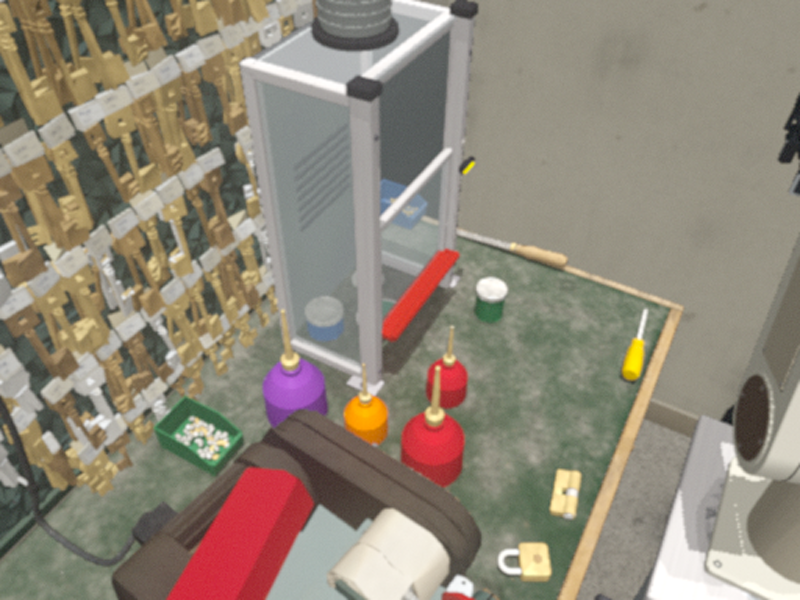

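View pics/top0.png

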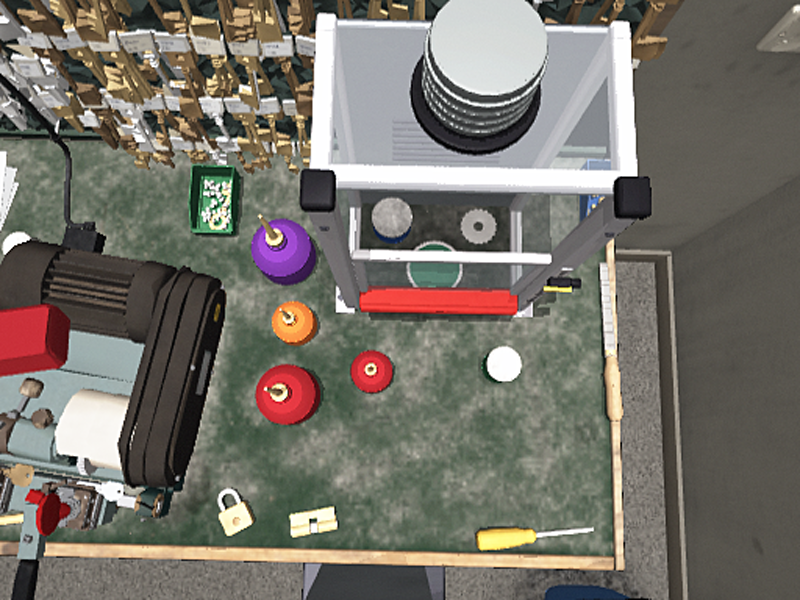

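Scene: small red can at (447,380), green tin (490,300), lip from (390,325) to (455,258), pointer (468,166). Top: can (372,371), tin (504,364), lip (360–520,300), pointer (558,290), disc (434,265).

Run:
```python
from h import *
t=load('top'); s=load('scene')
def P(c,n,u,v,r=1): u=round(u*.64);v=round(v*.64);print(n,pt(c,u,v,r))
for n,u,v in [('lipL',370,300),('lipM',440,300),('lipR',512,300),('ptr',558,290),('can',372,371),('canbody',372,385),('tin',504,364),('disc',434,265),('disc2',434,272),('bench',440,400),('purple',300,265),('orange',293,323),('bigred',288,410),('postL',318,190),('postR',632,195)]: P(t,'top '+n,u,v)
for n,u,v in [('lipL',395,322),('lipM',422,292),('lipR',450,262),('ptr',468,166),('canbody',440,385)]: P(s,'sc '+n,u,v)
# lip red pixels -> cloud; can cloud
def cloud(c):
    v,u=np.mgrid[0:384,0:512]; z=c['z_map']; p=np.stack([(u-c['intrinsics'][0,2])/c['intrinsics'][0,0]*z,(v-c['intrinsics'][1,2])/c['intrinsics'][1,1]*z,z],-1)
    return p@c['extrinsics'][:3,:3].T+c['extrinsics'][:3,3]
for n,c in(('top',t),('scene',s)):
    X=cloud(c); h=cv2.cvtColor(c['color'],cv2.COLOR_BGR2HSV); 
    red=((h[...,0]<6)|(h[...,0]>174))&(h[...,1]>150)&(h[...,2]>60)&(c['z_map']>0)
    yel=(abs(h[...,0].astype(int)-29)<6)&(h[...,1]>150)&(c['z_map']>0)
    _,L,S,C=cv2.connectedComponentsWithStats(red.astype(np.uint8))
    for i in range(1,len(S)):
        if S[i,4]>80:
            p=X[L==i]; print(n,'red',S[i],np.percentile(p,[2,50,98],axis=0).round(3).tolist())
            if S[i,2]>1.8*S[i,3] or n=='scene': 
                a=cv2.fitLine(p[:,:2].astype(np.float32),cv2.DIST_HUBER,0,.01,.01).ravel(); print('  line',a.round(4), np.degrees(np.arctan2(a[1],a[0])))
    _,L,S,C=cv2.connectedComponentsWithStats(yel.astype(np.uint8))
    for i in range(1,len(S)):
        if S[i,4]>8:
            p=X[L==i]; print(n,'yel',S[i],np.percentile(p,[5,50,95],axis=0).round(3).tolist())
# crops
a=cv2.resize(s['color'][80:240,230:320],None,fx=3.75,fy=3.75,interpolation=cv2.INTER_CUBIC)
b=cv2.resize(t['color'][110:270,210:380],None,fx=2.6,fy=3.75,interpolation=cv2.INTER_CUBIC)
cv2.imwrite('pics/crop0.png',np.hstack([a,b])[:600,:800])
```

```text
top lipL [0.6049 0.0035 0.0991]
top lipM [ 0.608  -0.0971  0.0992]
top lipR [ 0.6113 -0.2003  0.0988]
top ptr [ 0.5942 -0.2236  0.2579]
top can [ 0.5058 -0.0019  0.0851]
top canbody [ 0.4872 -0.0018  0.0593]
top tin [ 0.5224 -0.1961  0.0595]
top disc [ 0.6212 -0.0771  0.2524]
top disc2 [ 0.6209 -0.0794  0.2206]
top bench [ 4.690e-01 -1.073e-01  1.000e-04]
top purple [0.6597 0.1114 0.0666]
top orange [0.5719 0.1151 0.0705]
top bigred [0.4477 0.1142 0.0883]
top postL [0.6196 0.0335 0.5032]
top postR [ 0.624  -0.2191  0.5037]
sc lipL [ 0.6035 -0.0084  0.0983]
sc lipM [ 0.599  -0.0858  0.0988]
sc lipR [ 0.5933 -0.1751  0.0962]
sc ptr [ 0.5968 -0.2258  0.2562]
sc canbody [0.5046 0.0291 0.05  ]
top red [ 230  184  101   18 1503] [[0.59, -0.2, 0.095], [0.606, -0.092, 0.099], [0.622, 0.015, 0.11]]
  line [ 0.013  -0.9999  0.6063 -0.0927] -89.256325
top red [   0  194   45   47 1762] [[0.483, 0.357, 0.227], [0.519, 0.381, 0.265], [0.557, 0.419, 0.277]]
top red [224 224  27  27 514] [[0.48, -0.027, 0.03], [0.505, -0.001, 0.058], [0.536, 0.029, 0.072]]
top red [ 164  233   41   39 1114] [[0.432
[... 385 characters left out ...]
0.9999  0.6038 -0.0817] -89.03663
scene red [273 230  26  31 492] [[0.477, -0.01, 0.007], [0.494, 0.018, 0.048], [0.529, 0.033, 0.07]]
  line [0.9444 0.3288 0.4969 0.0168] 19.194218
scene red [ 257  265   40   46 1347] [[0.427, 0.104, 0.015], [0.455, 0.146, 0.071], [0.502, 0.168, 0.099]]
  line [0.9543 0.2989 0.4647 0.1494] 17.391836
scene red [ 107  299   94   85 4630] [[0.475, 0.366, 0.242], [0.504, 0.433, 0.27], [0.548, 0.496, 0.279]]
  line [ 0.0422 -0.9991  0.5047  0.4369] -87.57878
scene yel [296 103   8   8  27] [[0.593, -0.237, 0.254], [0.596, -0.222, 0.257], [0.598, -0.208, 0.259]]
scene yel [399 217  13  26 251] [[0.256, -0.236, 0.012], [0.269, -0.187, 0.023], [0.28, -0.16, 0.028]]
```

View pics/crop0.png

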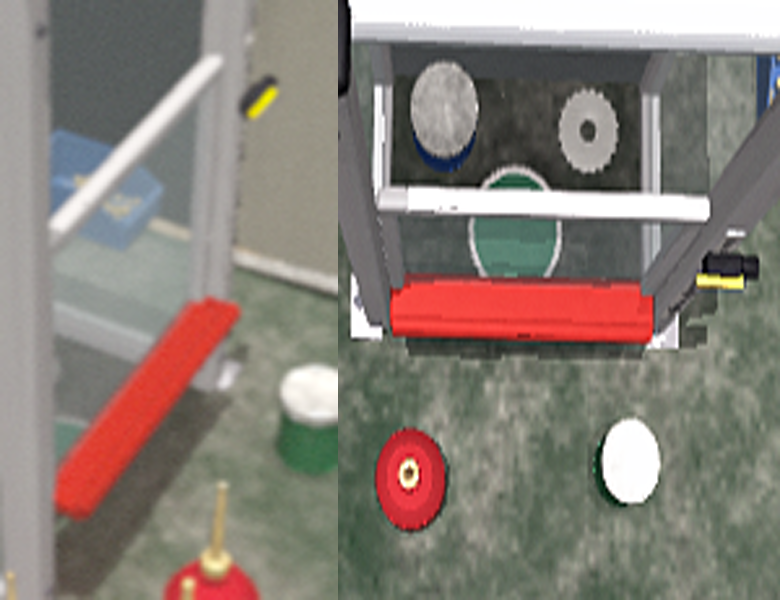

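Crop: the lip is seen whole, the pointer sits just below the black clip at the right post, and the disc is centred at about crop (515,228). The moves keep the tool pointing down. Before planning I'll check how the arm behaves at the reach limit: straight up from the start, where it is clear.

Request:
drive_tool(
  plan=[
    [[0, 0, -40], 0],
    [[0, 0, -80], 0],
    [[0, 0, -120], 0],
    [[0, 0, -160], 0],
    [[0, 0, -200], 0],
    [[0, 0, -240], 0],
    [[0, 0, -280], 0],
    [[0, 0, -320], 0],
    [[0, 0, -360], 0],
    [[0, 0, -400], 0],
  ],
)

```text
time_s: 0.93
position: [0.1474, -0.4573, 0.5401]
tcp_rot: [0.988, 0.155, 0.003, 0.02]
wrist_force: [1.0, -0.7, -0.4]
grip_width: 0.0853
gripper_force: 0.0
```

Run:
```python
from h import *
from scipy.spatial.transform import Rotation as R
o=bot.get_obs(); print(o['time_s'],o['joint_pos'].round(3),o['position'].round(3)); print(R.from_quat(o['tcp_rot']).as_matrix().round(3))
t=load('top')
print(ray(t,278.3,154,0), ray(t,278.3,171,0))
for u,v in [(640,230),(640,300),(650,400),(690,400),(690,300),(750,200),(750,500),(640,590),(590,590)]: print(u,v,pt(t,round(u*.64),min(381,round(v*.64))))
```

```text
0.9333 [-1.259  0.309  0.929  2.149 -0.     1.571] [ 0.147 -0.457  0.54 ]
[[ 0.952  0.306  0.013]
 [ 0.307 -0.951 -0.039]
 [-0.     0.041 -0.999]]
[ 0.7237 -0.0937  0.    ] [ 0.6797 -0.0945  0.    ]
640 230 [ 0.9192 -0.6438 -0.5303]
640 300 [ 0.7921 -0.7444 -0.7987]
650 400 [ 0.5065 -0.7594 -0.7973]
690 400 [ 0.5038 -0.7997 -0.6391]
690 300 [ 0.7604 -0.8018 -0.6155]
750 200 [ 0.9195 -0.7873 -0.2955]
750 500 [ 0.2876 -0.8    -0.394 ]
640 590 [ 2.000e-04 -7.151e-01 -8.007e-01]
590 590 [ 0.0186 -0.5539 -0.7142]
```

Request:
drive_tool(
  plan=[
    [[0, 0, -40], 0],
    [[0, 0, -80], 0],
    [[0, 0, -120], 0],
    [[0, 0, -160], 0],
    [[0, 0, -200], 0],
    [[0, 0, -240], 0],
    [[0, 0, -280], 0],
    [[0, 0, -320], 0],
    [[0, 0, -360], 0],
    [[0, 0, -400], 0],
  ],
)

```text
time_s: 1.77
position: [0.1321, -0.4097, 0.5674]
tcp_rot: [0.987, 0.155, 0.006, 0.04]
wrist_force: [0.8, -0.2, -0.4]
grip_width: 0.0855
gripper_force: 0.0
```

```bash
cat >> h.py <<'E'
from scipy.spatial.transform import Rotation as R
def st():
    o=bot.get_obs(); m=R.from_quat(o['tcp_rot']).as_matrix(); q=o['joint_pos']
    print(o['time_s'],q.round(3),o['position'].round(4),'F',o['wrist_force'].round(1)); print('x',m[:,0].round(3),'y',m[:,1].round(3),'z',m[:,2].round(3),'pitch',(q[1]-q[2]+q[3]).round(3))
E
python3 -c "
from h import *
st()"
```

```text
1.7667 [-1.259  0.19   0.849  2.149  0.     1.571] [ 0.1321 -0.4097  0.5674] F [ 0.8 -0.2 -0.4]
x [0.952 0.307 0.   ] y [ 0.306 -0.949  0.08 ] z [ 0.025 -0.077 -0.997] pitch 1.49
```

Request:
drive_tool(
  plan=[
    [[0, 0, 30], 0],
    [[0, 0, 60], 0],
    [[0, 0, 90], 0],
    [[0, 0, 120], 0],
    [[0, 0, 150], 0],
    [[0, 0, 180], 0],
    [[0, 0, 210], 0],
    [[0, 0, 240], 0],
    [[0, 0, 240], 0],
    [[0, 0, 240], 0],
  ],
)

```text
time_s: 2.6
position: [0.1377, -0.4273, 0.3272]
tcp_rot: [0.987, 0.155, 0.006, 0.038]
wrist_force: [-0.5, 0.1, 1.1]
grip_width: 0.0855
gripper_force: 0.0
```

```bash
python3 -c "
from h import *
st()"
```

```text
2.6 [-1.259  0.054  0.027  1.468  0.     1.571] [ 0.1377 -0.4273  0.3272] F [-0.5  0.1  1.1]
x [0.952 0.307 0.   ] y [ 0.306 -0.949  0.077] z [ 0.024 -0.073 -0.997] pitch 1.494
```

Tilt gained at the limit stays in the commanded pose, so I can build up a forward tilt. This should be done facing the hood, at height.

Request:
drive_tool(
  plan=[
    [[32, -20, -10], 0.03],
    [[64, -40, -20], 0.06],
    [[96, -60, -30], 0.09],
    [[128, -80, -40], 0.12],
    [[160, -100, -50], 0.15],
    [[192, -120, -60], 0.18],
    [[224, -140, -70], 0.21],
    [[256, -160, -80], 0.24],
    [[288, -180, -90], 0.27],
    [[320, -200, -100], 0.3],
  ],
)

```text
time_s: 3.43
position: [0.3808, -0.1314, 0.416]
tcp_rot: [0.999, 0.005, 0.016, 0.04]
wrist_force: [1.1, -1.8, -0.6]
grip_width: 0.0854
gripper_force: 0.0
```

Request:
drive_tool(
  plan=[
    [[0, 0, -40], 0],
    [[0, 0, -80], 0],
    [[0, 0, -120], 0],
    [[0, 0, -160], 0],
    [[0, 0, -200], 0],
    [[0, 0, -240], 0],
    [[0, 0, -280], 0],
    [[0, 0, -320], 0],
    [[0, 0, -360], 0],
    [[0, 0, -400], 0],
  ],
)

```text
time_s: 4.27
position: [0.359, -0.1147, 0.5754]
tcp_rot: [0.999, 0.006, 0.029, 0.043]
wrist_force: [0.1, -0.8, -0.4]
grip_width: 0.0852
gripper_force: 0.0
```

```bash
python3 -c "
from h import *
st()"
```

```text
4.2667 [-0.254  0.08   0.739  2.15  -0.069  2.872] [ 0.359  -0.1147  0.5754] F [ 0.1 -0.8 -0.4]
x [0.998 0.015 0.058] y [ 0.01  -0.996  0.087] z [ 0.059 -0.086 -0.994] pitch 1.491
```

Request:
drive_tool(
  plan=[
    [[40, 0, -400], 0],
    [[40, 0, -400], 0],
    [[40, 0, -400], 0],
    [[40, 0, -400], 0],
    [[40, 0, -400], 0],
    [[40, 0, -400], 0],
    [[40, 0, -400], 0],
    [[40, 0, -400], 0],
    [[40, 0, -400], 0],
    [[40, 0, -400], 0],
  ],
)

```text
time_s: 5.1
position: [0.3563, -0.104, 0.5904]
tcp_rot: [0.997, 0.007, 0.051, 0.049]
wrist_force: [-0.7, -0.5, 0.2]
grip_width: 0.0851
gripper_force: 0.0
```

Request:
drive_tool(
  plan=[
    [[60, 0, -900], 0],
    [[60, 0, -900], 0],
    [[60, 0, -900], 0],
    [[60, 0, -900], 0],
    [[60, 0, -900], 0],
    [[60, 0, -900], 0],
    [[60, 0, -900], 0],
    [[60, 0, -900], 0],
    [[60, 0, -900], 0],
    [[60, 0, -900], 0],
  ],
)

```text
time_s: 5.93
position: [0.3393, -0.0929, 0.6045]
tcp_rot: [0.996, 0.008, 0.07, 0.053]
wrist_force: [-0.2, -0.7, -0.1]
grip_width: 0.0855
gripper_force: 0.0
```

```bash
python3 -c "
from h import *
st()"
```

```text
5.9333 [-0.203  0.005  0.744  2.149 -0.074  2.916] [ 0.3393 -0.0929  0.6045] F [-0.2 -0.7 -0.1]
x [0.99  0.023 0.139] y [ 0.008 -0.994  0.107] z [ 0.141 -0.105 -0.984] pitch 1.41
```

Request:
drive_tool(
  plan=[
    [[130, 90, -900], 0],
    [[130, 90, -900], 0],
    [[130, 90, -900], 0],
    [[130, 90, -900], 0],
    [[130, 90, -900], 0],
    [[130, 90, -900], 0],
    [[130, 90, -900], 0],
    [[130, 90, -900], 0],
    [[130, 90, -900], 0],
    [[130, 90, -900], 0],
  ],
)

```text
time_s: 6.77
position: [0.3398, -0.1125, 0.6202]
tcp_rot: [0.994, 0.009, 0.09, 0.059]
wrist_force: [-0.3, -0.1, 0.2]
grip_width: 0.0854
gripper_force: 0.0
```

Request:
drive_tool(
  plan=[
    [[160, 90, -900], 0],
    [[160, 90, -900], 0],
    [[160, 90, -900], 0],
    [[160, 90, -900], 0],
    [[160, 90, -900], 0],
    [[160, 90, -900], 0],
    [[160, 90, -900], 0],
    [[160, 90, -900], 0],
    [[160, 90, -900], 0],
    [[160, 90, -900], 0],
  ],
)

```text
time_s: 7.6
position: [0.3382, -0.125, 0.6356]
tcp_rot: [0.992, 0.009, 0.109, 0.065]
wrist_force: [-0.2, -0.4, 0.5]
grip_width: 0.0854
gripper_force: 0.0
```

Request:
drive_tool(
  plan=[
    [[200, 90, -900], 0],
    [[200, 90, -900], 0],
    [[200, 90, -900], 0],
    [[200, 90, -900], 0],
    [[200, 90, -900], 0],
    [[200, 90, -900], 0],
    [[200, 90, -900], 0],
    [[200, 90, -900], 0],
    [[200, 90, -900], 0],
    [[200, 90, -900], 0],
  ],
)

```text
time_s: 8.43
position: [0.3387, -0.131, 0.6509]
tcp_rot: [0.989, 0.01, 0.129, 0.072]
wrist_force: [1.1, -0.5, 0.4]
grip_width: 0.0853
gripper_force: 0.0
```

```bash
python3 -c "
from h import *
st()"
```

```text
8.4333 [-0.327  0.     0.87   2.149 -0.051  2.788] [ 0.3387 -0.131   0.6509] F [ 1.1 -0.5  0.4]
x [0.967 0.038 0.253] y [ 0.001 -0.989  0.145] z [ 0.256 -0.14  -0.956] pitch 1.279
```

Request:
drive_tool(
  plan=[
    [[250, -300, -900], 0],
    [[250, -300, -900], 0],
    [[250, -300, -900], 0],
    [[250, -300, -900], 0],
    [[250, -300, -900], 0],
    [[250, -300, -900], 0],
    [[250, -300, -900], 0],
    [[250, -300, -900], 0],
    [[250, -300, -900], 0],
    [[250, -300, -900], 0],
  ],
)

```text
time_s: 9.27
position: [0.3553, -0.0263, 0.6547]
tcp_rot: [0.986, 0.015, 0.148, 0.069]
wrist_force: [0.2, 0.6, 1.1]
grip_width: 0.0855
gripper_force: 0.0
```

Request:
drive_tool(
  plan=[
    [[250, -200, -900], 0],
    [[250, -200, -900], 0],
    [[250, -200, -900], 0],
    [[250, -200, -900], 0],
    [[250, -200, -900], 0],
    [[250, -200, -900], 0],
    [[250, -200, -900], 0],
    [[250, -200, -900], 0],
    [[250, -200, -900], 0],
    [[250, -200, -900], 0],
  ],
)

```text
time_s: 10.1
position: [0.3625, -0.0209, 0.6689]
tcp_rot: [0.983, 0.02, 0.168, 0.066]
wrist_force: [-0.3, 0.4, 0.2]
grip_width: 0.0854
gripper_force: 0.0
```

```bash
python3 -c "
from h import *
st()"
```

```text
10.1 [ 0.063 -0.009  0.903  2.149 -0.145  3.141] [ 0.3625 -0.0209  0.6689] F [-0.3  0.4  0.2]
x [0.943 0.061 0.328] y [ 0.016 -0.99   0.137] z [ 0.333 -0.124 -0.935] pitch 1.237
```

Request:
drive_tool(
  plan=[
    [[350, 60, -900], 0],
    [[350, 60, -900], 0],
    [[350, 60, -900], 0],
    [[350, 60, -900], 0],
    [[350, 60, -900], 0],
    [[350, 60, -900], 0],
    [[350, 60, -900], 0],
    [[350, 60, -900], 0],
    [[350, 60, -900], 0],
    [[350, 60, -900], 0],
  ],
)

```text
time_s: 10.93
position: [0.3786, -0.0193, 0.6843]
tcp_rot: [0.98, 0.02, 0.189, 0.067]
wrist_force: [-0.3, -0.6, 0.4]
grip_width: 0.0855
gripper_force: 0.0
```

Request:
drive_tool(
  plan=[
    [[350, 60, -900], 0],
    [[350, 60, -900], 0],
    [[350, 60, -900], 0],
    [[350, 60, -900], 0],
    [[350, 60, -900], 0],
    [[350, 60, -900], 0],
    [[350, 60, -900], 0],
    [[350, 60, -900], 0],
    [[350, 60, -900], 0],
    [[350, 60, -900], 0],
  ],
)

```text
time_s: 11.77
position: [0.3781, -0.0187, 0.7]
tcp_rot: [0.975, 0.02, 0.209, 0.067]
wrist_force: [-0.1, -0.4, 0.1]
grip_width: 0.0853
gripper_force: 0.0
```

Request:
drive_tool(
  plan=[
    [[350, 60, -900], 0],
    [[350, 60, -900], 0],
    [[350, 60, -900], 0],
    [[350, 60, -900], 0],
    [[350, 60, -900], 0],
    [[350, 60, -900], 0],
    [[350, 60, -900], 0],
    [[350, 60, -900], 0],
    [[350, 60, -900], 0],
    [[350, 60, -900], 0],
  ],
)

```text
time_s: 12.6
position: [0.3685, -0.0188, 0.7158]
tcp_rot: [0.971, 0.02, 0.23, 0.067]
wrist_force: [0.1, 0.6, 0.2]
grip_width: 0.0857
gripper_force: 0.0
```

```bash
python3 -c "
from h import *
st()"
```

```text
12.6 [ 0.078 -0.008  1.03   2.149 -0.157  3.141] [ 0.3685 -0.0188  0.7158] F [0.1 0.6 0.2]
x [0.893 0.071 0.444] y [ 0.009 -0.99   0.14 ] z [ 0.449 -0.122 -0.885] pitch 1.111
```

Request:
drive_tool(
  plan=[
    [[450, 60, -900], 0],
    [[450, 60, -900], 0],
    [[450, 60, -900], 0],
    [[450, 60, -900], 0],
    [[450, 60, -900], 0],
    [[450, 60, -900], 0],
    [[450, 60, -900], 0],
    [[450, 60, -900], 0],
    [[450, 60, -900], 0],
    [[450, 60, -900], 0],
  ],
)

```text
time_s: 13.43
position: [0.3756, -0.0175, 0.7316]
tcp_rot: [0.965, 0.021, 0.251, 0.068]
wrist_force: [-0.1, 0.5, 0.2]
grip_width: 0.0851
gripper_force: 0.0
```

Request:
drive_tool(
  plan=[
    [[450, 60, -900], 0],
    [[450, 60, -900], 0],
    [[450, 60, -900], 0],
    [[450, 60, -900], 0],
    [[450, 60, -900], 0],
    [[450, 60, -900], 0],
    [[450, 60, -900], 0],
    [[450, 60, -900], 0],
    [[450, 60, -900], 0],
    [[450, 60, -900], 0],
  ],
)

```text
time_s: 14.27
position: [0.3692, -0.0174, 0.7473]
tcp_rot: [0.96, 0.021, 0.271, 0.068]
wrist_force: [-0.9, -0.6, 0.2]
grip_width: 0.0852
gripper_force: 0.0
```

Request:
drive_tool(
  plan=[
    [[450, 60, -900], 0],
    [[450, 60, -900], 0],
    [[450, 60, -900], 0],
    [[450, 60, -900], 0],
    [[450, 60, -900], 0],
    [[450, 60, -900], 0],
    [[450, 60, -900], 0],
    [[450, 60, -900], 0],
    [[450, 60, -900], 0],
    [[450, 60, -900], 0],
  ],
)

```text
time_s: 15.1
position: [0.3556, -0.018, 0.7627]
tcp_rot: [0.954, 0.021, 0.291, 0.068]
wrist_force: [0.4, -0.1, 0.3]
grip_width: 0.0855
gripper_force: 0.0
```

```bash
cat >> h.py <<'E'
def sh(p):  # shift to world point p in tool axes, mm
    o=bot.get_obs(); return (R.from_quat(o['tcp_rot']).as_matrix().T@(np.array(p)-o['position'])*1000).round(0)
E
python3 -c "
from h import *
st(); print(sh([.40,-.10,.30]),sh([.50,-.1,.05]))"
```

```text
15.1 [ 0.095 -0.034  1.13   2.149 -0.171  3.141] [ 0.3556 -0.018   0.7627] F [ 0.4 -0.1  0.3]
x [0.829 0.08  0.553] y [ 0.001 -0.99   0.143] z [ 0.559 -0.118 -0.821] pitch 0.985
[-226.   15.  414.] [-281.  -20.  675.]
```

Request:
drive_tool(
  plan=[
    [[-19, 2, 35], 0],
    [[-38, 4, 70], 0],
    [[-57, 6, 105], 0],
    [[-76, 8, 140], 0],
    [[-95, 10, 175], 0],
    [[-114, 12, 210], 0],
    [[-133, 14, 245], 0],
    [[-152, 16, 280], 0],
    [[-171, 18, 315], 0],
    [[-190, 20, 350], 0],
  ],
  claw=0,
  squeeze=60,
)

```text
time_s: 15.93
position: [0.391, -0.0904, 0.3924]
tcp_rot: [0.954, 0.021, 0.291, 0.068]
wrist_force: [1.7, -0.2, -0.7]
grip_width: -0.0004
gripper_force: 0.0
```

```bash
python3 -c "
from h import *
st(); print(sh([.45,-.105,.20]),sh([.55,-.105,.05]))"
```

```text
15.9333 [-0.242 -0.461 -0.373  1.05   0.019  2.862] [ 0.391  -0.0904  0.3924] F [ 1.7 -0.2 -0.7]
x [0.829 0.08  0.553] y [ 0.001 -0.99   0.143] z [ 0.559 -0.118 -0.821] pitch 0.963
[-59. -13. 193.] [-59. -34. 372.]
```

Request:
drive_tool(
  plan=[
    [[-6, -3, 37], 0],
    [[-12, -7, 74], 0],
    [[-18, -10, 112], 0],
    [[-24, -14, 149], 0],
    [[-30, -17, 186], 0],
    [[-36, -20, 223], 0],
    [[-42, -24, 260], 0],
    [[-48, -27, 298], 0],
    [[-54, -31, 335], 0],
    [[-59, -34, 368], 0],
  ],
)

```text
time_s: 16.77
position: [0.5482, -0.1044, 0.0528]
tcp_rot: [0.954, 0.021, 0.291, 0.068]
wrist_force: [1.1, -0.5, 0.5]
grip_width: 0.0
gripper_force: 0.0
```

Run:
```python
from h import *
st(); print(sh([.55,-.105,.05]),sh([.593,-.105,.055]),sh([.593,-.105,.11]))
c=snap('scene'); cv2.imwrite('pics/s1.png',cv2.resize(c['color'],(800,600),interpolation=cv2.INTER_CUBIC))
```

```text
16.7667 [-0.179  0.25  -0.789 -0.075 -0.016  2.913] [ 0.5482 -0.1044  0.0528] F [ 1.1 -0.5  0.5]
x [0.83  0.08  0.552] y [ 0.001 -0.99   0.142] z [ 0.558 -0.118 -0.822] pitch 0.964
[-0.  0.  3.] [38.  1. 23.] [ 69.   9. -22.]
```

View pics/s1.png

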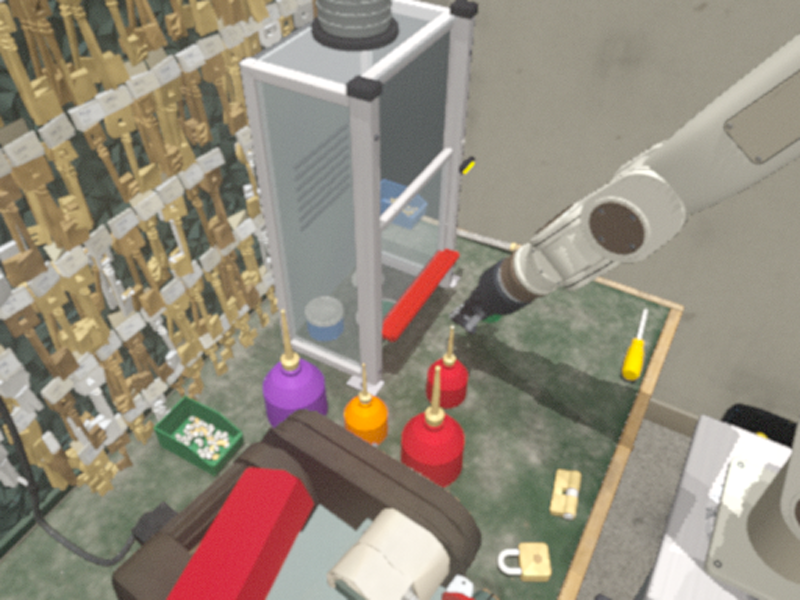

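Request:
drive_tool(
  plan=[
    [[13, 0, 12], 0],
    [[26, 0, 24], 0],
    [[39, -1, 36], 0],
    [[39, -1, 36], 0],
    [[42, 0, 31], 0],
    [[47, 1, 24], 0],
    [[54, 3, 13], 0],
    [[61, 5, 3], 0],
    [[68, 6, -7], 0],
    [[75, 8, -17], 0],
  ],
)

```text
time_s: 17.65
position: [0.5961, -0.1042, 0.1098]
tcp_rot: [0.955, 0.021, 0.288, 0.068]
wrist_force: [-2.9, -0.3, -5.4]
grip_width: -0.0001
gripper_force: 2.4
```

```bash
cat >> h.py <<'E'
def lip():
    for n in('top','scene'):
        c=snap(n); v,u=np.mgrid[0:384,0:512]; z=c['z_map']; k=c['intrinsics']
        X=np.stack([(u-k[0,2])/k[0,0]*z,(v-k[1,2])/k[1,1]*z,z],-1)@c['extrinsics'][:3,:3].T+c['extrinsics'][:3,3]
        h=cv2.cvtColor(c['color'],cv2.COLOR_BGR2HSV); ok=(z>0)&(h[...,1]>150)
        red=((h[...,0]<6)|(h[...,0]>174))&ok&(abs(X[...,0]-.6)<.03)&(X[...,1]<.03)&(X[...,1]>-.21)&(X[...,2]>.08)
        yel=(abs(h[...,0].astype(int)-29)<6)&ok&(X[...,2]>.2)&(abs(X[...,0]-.6)<.03)
        p=X[red]; print(n,'lip',len(p),np.percentile(p,[2,10,50,90,98],axis=0).round(4).tolist() if len(p) else ''); p=X[yel]; print('  yel z',np.percentile(p[:,2],[25,50,75]).round(4) if len(p) else '')
E
python3 -c "
from h import *
st(); lip()"
```

```text
17.65 [-0.158  0.209 -0.606  0.157 -0.029  2.93 ] [ 0.5961 -0.1042  0.1098] F [-2.9 -0.3 -5.4]
x [0.834 0.079 0.547] y [ 0.001 -0.99   0.142] z [ 0.552 -0.118 -0.825] pitch 0.971
top lip 1659 [[0.5901, -0.2011, 0.1433], [0.5926, -0.1825, 0.1446], [0.6063, -0.0934, 0.1468], [0.6198, -0.0048, 0.1494], [0.6216, 0.0143, 0.1551]]
  yel z [0.2584 0.2598 0.2608]
scene lip 843 [[0.5889, -0.1928, 0.1422], [0.5909, -0.1633, 0.145], [0.6045, -0.0746, 0.1473], [0.6178, 0.0034, 0.1493], [0.6209, 0.0191, 0.1506]]
  yel z [0.2554 0.2562 0.2574]
```

Request:
drive_tool(
  plan=[
    [[6.5, 1.7, -9.7], 0],
    [[13, 3.4, -19.4], 0],
    [[19.5, 5.1, -29.1], 0],
    [[26, 6.8, -38.8], 0],
    [[32.5, 8.5, -48.5], 0],
    [[39, 10.2, -58.2], 0],
    [[45.5, 11.9, -67.9], 0],
    [[52, 13.6, -77.6], 0],
    [[58.5, 15.3, -87.3], 0],
    [[65, 17, -97], 0],
  ],
)

```text
time_s: 18.58
position: [0.5952, -0.104, 0.2264]
tcp_rot: [0.955, 0.021, 0.287, 0.067]
wrist_force: [-4.3, 0.2, -3.7]
grip_width: 0.0
gripper_force: 3.1
```

Run:
```python
from h import *
st(); lip()
s=load('scene');t=load('top')
a=cv2.resize(s['color'][80:190,230:330],None,fx=4,fy=5.4,interpolation=cv2.INTER_CUBIC)
b=cv2.resize(t['color'][110:220,260:360],None,fx=4,fy=5.4,interpolation=cv2.INTER_CUBIC)
cv2.imwrite('pics/l1.png',np.hstack([a,b])[:600,:800])
```

```text
18.5833 [-0.159  0.05  -0.426  0.497 -0.028  2.93 ] [ 0.5952 -0.104   0.2264] F [-4.3  0.2 -3.7]
x [0.835 0.079 0.545] y [ 0.002 -0.99   0.141] z [ 0.551 -0.117 -0.827] pitch 0.974
top lip 2239 [[0.5904, -0.2008, 0.2586], [0.5928, -0.1821, 0.26], [0.6068, -0.0924, 0.2621], [0.6205, -0.0055, 0.2647], [0.6218, 0.0141, 0.2735]]
  yel z [0.2582 0.2592 0.2607]
scene lip 875 [[0.5891, -0.1884, 0.2592], [0.5912, -0.1621, 0.261], [0.6045, -0.0717, 0.263], [0.6178, 0.0041, 0.2648], [0.6205, 0.0195, 0.266]]
  yel z
```

View pics/l1.png

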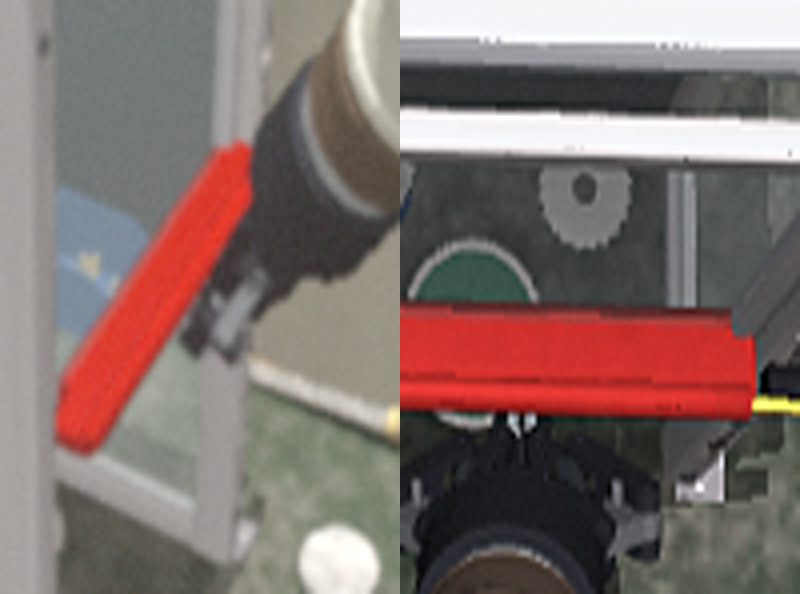

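Request:
drive_tool(
  plan=[
    [[1.5, 0.4, -2.2], 0],
    [[3, 0.7, -4.4], 0],
    [[4.4, 1.1, -6.6], 0],
    [[4.4, 1.1, -6.6], 0],
    [[4.4, 1.1, -6.6], 0],
    [[4.4, 1.1, -6.6], 0],
    [[-5, 1, -13], 0],
    [[-15, 1, -20], 0],
    [[-25, 1, -27], 0],
    [[-45, 1, -40], 0],
  ],
)

```text
time_s: 19.52
position: [0.5413, -0.1045, 0.2397]
tcp_rot: [0.953, 0.021, 0.293, 0.069]
wrist_force: [-0.2, -0.3, 0.1]
grip_width: 0.0001
gripper_force: 0.0
```

Run:
```python
from h import *
st(); lip()
s=load('scene');t=load('top')
a=cv2.resize(s['color'][80:190,230:330],None,fx=4,fy=5.4,interpolation=cv2.INTER_CUBIC)
b=cv2.resize(t['color'][110:220,260:360],None,fx=4,fy=5.4,interpolation=cv2.INTER_CUBIC)
cv2.imwrite('pics/l2.png',np.hstack([a,b])[:600,:800])
```

```text
19.5167 [-0.183 -0.077 -0.523  0.513 -0.014  2.909] [ 0.5413 -0.1045  0.2397] F [-0.2 -0.3  0.1]
x [0.827 0.081 0.556] y [ 0.001 -0.99   0.143] z [ 0.562 -0.118 -0.819] pitch 0.959
top lip 2258 [[0.5903, -0.2006, 0.2686], [0.5927, -0.182, 0.2697], [0.6064, -0.0939, 0.2718], [0.6202, -0.0056, 0.274], [0.6217, 0.014, 0.2794]]
  yel z [0.2575 0.2594 0.2613]
scene lip 930 [[0.5892, -0.1966, 0.2661], [0.5911, -0.1742, 0.2679], [0.6037, -0.0785, 0.2697], [0.6179, 0.0031, 0.2716], [0.6207, 0.0192, 0.2725]]
  yel z [0.2554 0.2563 0.2572]
```

View pics/l2.png

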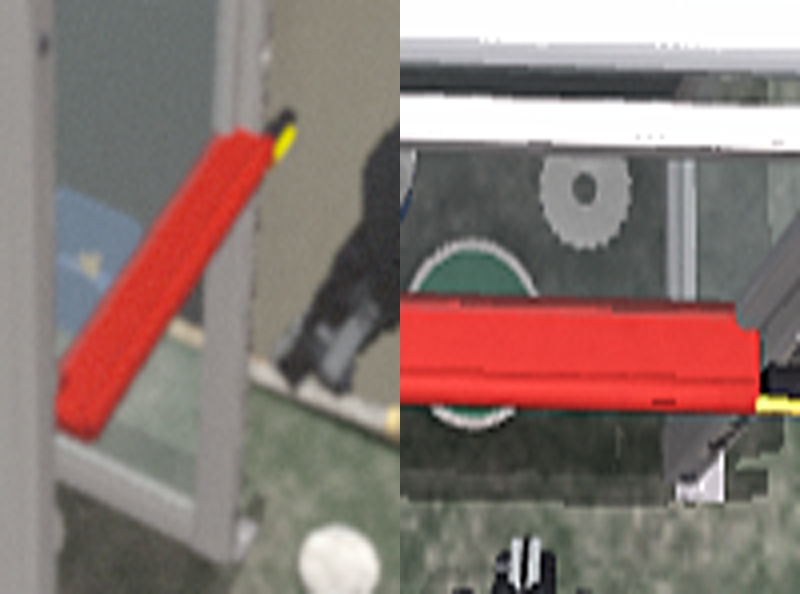

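Lip top is 12.4 mm above the pointer's top face in the same camera (12 mm wanted), so the sash is right. Next I turn the gripper half round, to free joint 6, and go behind the can.

Request:
drive_tool(
  plan=[
    [[-14, -11, -2], -0.12],
    [[-27, -23, -3], -0.24],
    [[-41, -35, -5], -0.36],
    [[-54, -46, -6], -0.48],
    [[-68, -58, -8], -0.6],
    [[-82, -69, -9], -0.72],
    [[-95, -81, -11], -0.84],
    [[-109, -92, -12], -0.96],
    [[-122, -104, -14], -1.08],
    [[-136, -115, -15], -1.2],
  ],
)

```text
time_s: 20.45
position: [0.4196, 0.0006, 0.1594]
tcp_rot: [0.773, 0.558, 0.203, 0.222]
wrist_force: [0.1, -0.4, 0.0]
grip_width: 0.0002
gripper_force: 0.0
```

Request:
drive_tool(
  plan=[
    [[0, 0, 0], -0.12],
    [[0, 0, 0], -0.24],
    [[0, 0, 0], -0.36],
    [[0, 0, 0], -0.48],
    [[0, 0, 0], -0.6],
    [[0, 0, 0], -0.72],
    [[0, 0, 0], -0.84],
    [[0, 0, 0], -0.96],
    [[0, 0, 0], -1.08],
    [[0, 0, 0], -1.2],
  ],
)

```text
time_s: 21.28
position: [0.4201, 0.0002, 0.1595]
tcp_rot: [0.323, 0.897, 0.042, 0.297]
wrist_force: [0.1, -0.4, -0.6]
grip_width: 0.0001
gripper_force: 0.0
```

Request:
drive_tool(
  plan=[
    [[0, 0, 0], -0.12],
    [[0, 0, 0], -0.24],
    [[0, 0, 0], -0.36],
    [[0, 0, 0], -0.49],
    [[0, 0, 0], -0.49],
    [[0, 0, 0], -0.49],
    [[0, 0, 0], -0.49],
    [[0, 0, 0], -0.49],
    [[0, 0, 0], -0.49],
    [[0, 0, 0], -0.49],
  ],
  claw=50,
)

```text
time_s: 22.12
position: [0.4198, 0.0002, 0.1587]
tcp_rot: [0.099, 0.949, -0.031, 0.298]
wrist_force: [0.1, 0.2, 0.7]
grip_width: 0.05
gripper_force: 0.0
```

Run:
```python
from h import *
st(); print(sh([.425,.004,.025]))
c=snap('top'); 
print('disc',ray(c,277.5,154.4,0),ray(c,277.5,189.6,0))
h=cv2.cvtColor(c['color'],cv2.COLOR_BGR2HSV); red=((h[...,0]<6)|(h[...,0]>174))&(h[...,1]>150)
_,L,S,C=cv2.connectedComponentsWithStats(red.astype(np.uint8)); print([(s.tolist(),c.round(1).tolist()) for s,c in zip(S,C) if 200<s[4]<5000])
cv2.imwrite('pics/t2.png',cv2.resize(c['color'][100:300,150:400],(750,600),interpolation=cv2.INTER_CUBIC))
```

```text
22.1167 [ 0.143 -0.251 -0.887  0.356 -0.197  0.292] [4.198e-01 2.000e-04 1.587e-01] F [0.1 0.2 0.7]
x [-0.803  0.169 -0.571] y [0.206 0.978 0.   ] z [ 0.559 -0.118 -0.821] pitch 0.992
[ 73.   5. 112.]
disc [ 0.7226 -0.0917  0.    ] [ 0.6321 -0.0933  0.    ]
[([225, 165, 125, 22, 2258], [287.4, 175.8]), ([0, 194, 45, 47, 1777], [20.7, 216.4]), ([224, 225, 27, 26, 515], [237.5, 237.5]), ([164, 233, 41, 39, 1123], [184.4, 252.5]), ([16, 313, 29, 30, 465], [30.2, 326.4])]
```

View pics/t2.png

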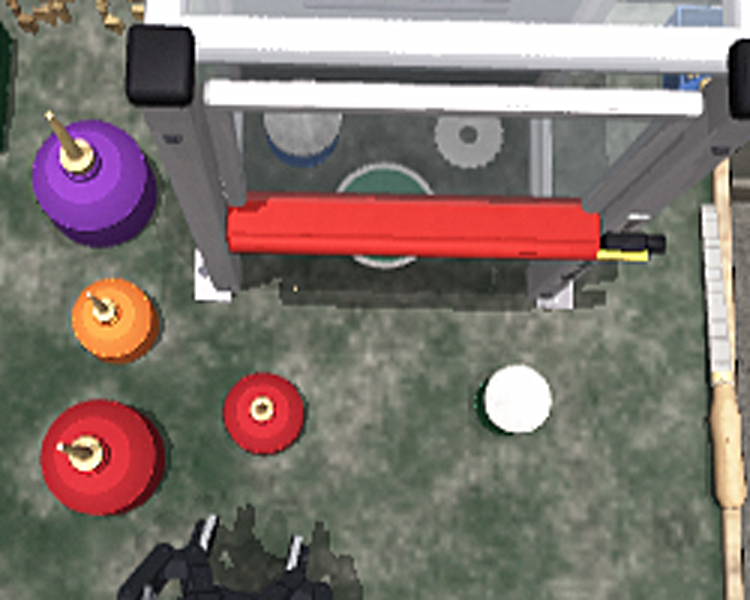

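Request:
drive_tool(
  plan=[
    [[12, 1, 19], 0],
    [[24, 2, 37], 0],
    [[37, 3, 56], 0],
    [[49, 4, 75], 0],
    [[61, 5, 94], 0],
    [[70, 5, 107], 0],
    [[73, 5, 112], 0],
    [[65, 7, 118], 0],
    [[57, 9, 123], 0],
    [[49, 11, 129], 0],
  ],
)

```text
time_s: 23.0
position: [0.4557, 0.0039, 0.0252]
tcp_rot: [0.099, 0.949, -0.031, 0.298]
wrist_force: [0.7, -0.7, 0.8]
grip_width: 0.05
gripper_force: 0.0
```

Run:
```python
from h import *
st(); print(sh([.480,.004,.025]),sh([.56,-.0385,.025]),sh([.653,-.087,.025]))
```

```text
23.0 [ 0.138  0.192 -1.036 -0.238 -0.195  0.287] [0.4557 0.0039 0.0252] F [ 0.7 -0.7  0.8]
x [-0.803  0.169 -0.572] y [ 0.206  0.979 -0.   ] z [ 0.559 -0.118 -0.82 ] pitch 0.99
[-19.   5.  14.] [-91. -20.  64.] [-174.  -48.  121.]
```

Request:
drive_tool(
  plan=[
    [[-7, 2, 5], 0],
    [[-13, 4, 10], 0],
    [[-19, 5, 14], 0],
    [[-26, 3, 19], 0],
    [[-34, 0, 24], 0],
    [[-42, -3, 30], 0],
    [[-50, -6, 35], 0],
    [[-57, -8, 40], 0],
    [[-62, -10, 44], 0],
    [[-65, -11, 46], 0],
  ],
)

```text
time_s: 23.83
position: [0.5315, -0.0239, 0.0242]
tcp_rot: [0.099, 0.949, -0.031, 0.298]
wrist_force: [-1.6, 1.1, 2.4]
grip_width: 0.0498
gripper_force: 1.9
```

Run:
```python
from h import *
st(); print(sh([.653,-.087,.025]))
for n in('top','scene'):
    c=snap(n)
    h=cv2.cvtColor(c['color'],cv2.COLOR_BGR2HSV); red=((h[...,0]<6)|(h[...,0]>174))&(h[...,1]>150)
    _,L,S,C=cv2.connectedComponentsWithStats(red.astype(np.uint8)); print([(s.tolist(),c.round(1).tolist()) for s,c in zip(S,C) if 200<s[4]<5000])
a=load('top')['color'][130:290,190:330]; b=load('scene')['color'][130:290,220:350]
cv2.imwrite('pics/p1.png',np.hstack([cv2.resize(a,(400,560)),cv2.resize(b,(400,560))]))
```

```text
23.8333 [ 0.033  0.292 -0.87  -0.186 -0.137  0.199] [ 0.5315 -0.0239  0.0242] F [-1.6  1.1  2.4]
x [-0.803  0.169 -0.572] y [ 0.207  0.978 -0.   ] z [ 0.559 -0.118 -0.82 ] pitch 0.976
[-109.  -37.   75.]
[([225, 165, 125, 22, 2259], [287.4, 175.8]), ([0, 194, 45, 47, 1775], [20.7, 216.4]), ([238, 205, 26, 28, 513], [250.5, 218.9]), ([164, 233, 41, 39, 1126], [184.4, 252.5]), ([16, 313, 29, 30, 465], [30.2, 326.4])]
[([244, 104, 54, 57, 933], [269.3, 131.8]), ([262, 215, 25, 30, 443], [272.5, 227.6]), ([257, 264, 40, 47, 1362], [277.2, 286.7]), ([107, 299, 94, 85, 4650], [157.6, 344.6])]
```

View pics/p1.png

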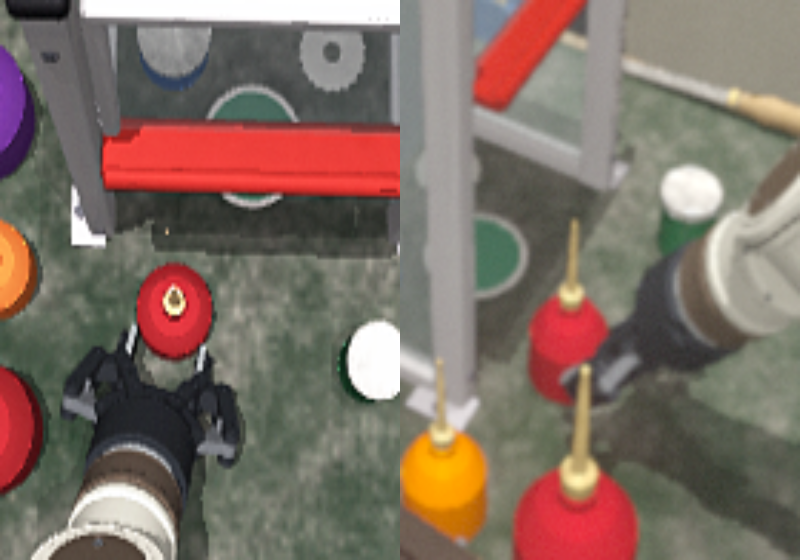

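The can sits snugly between the fingertips (top crop (174,310)), upright, and the opening ahead is clear.

Run:
```python
from h import *
c=load('top')
for z in(.05,.06): print(ray(c,237.5,237.5,z),ray(c,250.5,218.9,z))
s=load('scene'); 
k=c['intrinsics'];print('tip top',[pt(c,u,v,0) for u,v in((251,215),(251,216))])
```

```text
[5.071e-01 3.000e-04 5.000e-02] [ 0.5511 -0.0284  0.05  ]
[ 0.5064 -0.      0.06  ] [ 0.55   -0.0284  0.06  ]
tip top [array([ 0.5512, -0.0293,  0.1235]), array([ 0.5505, -0.0293,  0.1115])]
```

Request:
drive_tool(
  plan=[
    [[-4, -1, 3], 0],
    [[-11, -4, 8], 0],
    [[-19, -6, 13], 0],
    [[-27, -9, 19], 0],
    [[-35, -11, 24], 0],
    [[-43, -14, 30], 0],
    [[-51, -16, 36], 0],
    [[-58, -19, 40], 0],
    [[-64, -21, 45], 0],
    [[-67, -22, 47], 0],
  ],
)

```text
time_s: 24.77
position: [0.6075, -0.0623, 0.024]
tcp_rot: [0.099, 0.949, -0.031, 0.298]
wrist_force: [-0.5, 0.7, 0.0]
grip_width: 0.0499
gripper_force: 1.2
```

Request:
drive_tool(
  plan=[
    [[-4, -1, 3], 0],
    [[-10, -3, 7], 0],
    [[-17, -5, 12], 0],
    [[-24, -8, 17], 0],
    [[-30, -10, 21], 0],
    [[-35, -11, 24], 0],
    [[-39, -12, 27], 0],
    [[-42, -13, 29], 0],
    [[-43, -13, 30], 0],
    [[-43, -13, 30], 0],
  ],
)

```text
time_s: 25.6
position: [0.655, -0.0853, 0.0238]
tcp_rot: [0.099, 0.949, -0.031, 0.298]
wrist_force: [-1.1, -1.0, 0.5]
grip_width: 0.0499
gripper_force: 0.5
```

Run:
```python
from h import *
st()
for n in('top','scene'): c=snap(n)
a=load('top')['color'][130:230,220:340]; b=load('scene')['color'][100:260,220:350]
cv2.imwrite('pics/p2.png',np.hstack([cv2.resize(a,(480,400)),cv2.resize(b,(320,400))]))
lip()
```

```text
25.6 [-0.101  0.454 -0.56  -0.048 -0.061  0.087] [ 0.655  -0.0853  0.0238] F [-1.1 -1.   0.5]
x [-0.803  0.169 -0.571] y [ 0.206  0.979 -0.001] z [ 0.559 -0.118 -0.821] pitch 0.965
top lip 2262 [[0.5904, -0.2007, 0.2682], [0.5927, -0.1821, 0.2697], [0.6064, -0.093, 0.2716], [0.6201, -0.0056, 0.274], [0.6218, 0.014, 0.2795]]
  yel z [0.2573 0.2589 0.2615]
scene lip 930 [[0.589, -0.1963, 0.2658], [0.5912, -0.1748, 0.2679], [0.6038, -0.0793, 0.2698], [0.6176, 0.0031, 0.2716], [0.6208, 0.0194, 0.2727]]
  yel z [0.2552 0.2562 0.2568]
```

View pics/p2.png

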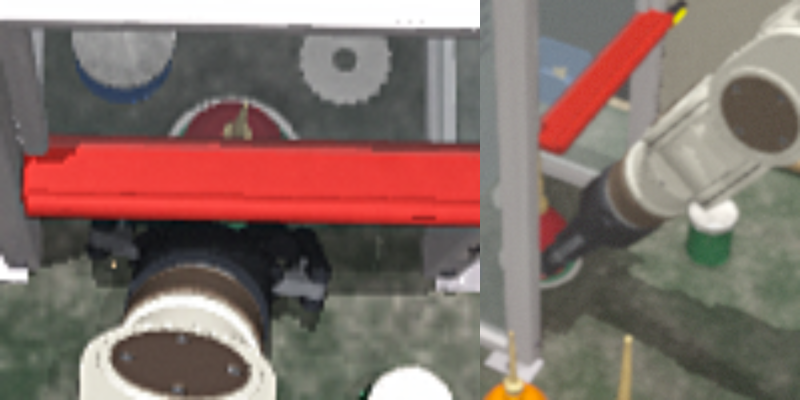

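Run:
```python
from h import *
c=load('top')
print(ray(c,280,155.75,.15),ray(c,280,155.75,.148))
for v in (155,156,157,158): print(v,c['color'][v,276:286].tolist())
```

```text
[ 0.6774 -0.0876  0.15  ] [ 0.678  -0.0877  0.148 ]
155 [[102, 98, 128], [100, 95, 126], [102, 98, 130], [101, 96, 126], [130, 125, 142], [159, 173, 178], [140, 139, 139], [152, 150, 151], [116, 117, 114], [87, 88, 85]]
156 [[51, 43, 96], [51, 45, 96], [50, 44, 95], [47, 40, 95], [58, 60, 94], [121, 160, 171], [63, 59, 91], [133, 130, 147], [164, 163, 170], [149, 150, 149]]
157 [[58, 53, 103], [58, 53, 105], [58, 50, 105], [57, 50, 104], [83, 97, 110], [86, 107, 113], [48, 37, 95], [46, 38, 94], [52, 45, 117], [130, 127, 144]]
158 [[61, 55, 112], [61, 56, 114], [59, 52, 113], [66, 66, 108], [98, 120, 120], [91, 108, 122], [53, 45, 100], [56, 50, 100], [50, 43, 95], [47, 41, 94]]
```

Request:
drive_tool(
  plan=[
    [[4, 0, -3], 0],
    [[10, 0, -7], 0],
    [[18, 0, -13], 0],
    [[28, 0, -20], 0],
    [[40, 0, -28], 0],
    [[52, 0, -36], 0],
    [[66, 0, -46], 0],
    [[82, 0, -57], 0],
    [[100, 0, -70], 0],
    [[115, 0, -80], 0],
  ],
)

```text
time_s: 26.63
position: [0.5153, -0.0557, 0.0236]
tcp_rot: [0.098, 0.949, -0.031, 0.297]
wrist_force: [-0.5, -0.5, -0.0]
grip_width: 0.05
gripper_force: 0.0
```

Run:
```python
from h import *
st()
for n in('top','scene'): c=snap(n)
a=load('top')['color'][130:230,220:340]; b=load('scene')['color'][100:260,220:350]
cv2.imwrite('pics/p3.png',np.hstack([cv2.resize(a,(480,400)),cv2.resize(b,(320,400))]))
lip()
```

```text
26.6333 [-0.058  0.274 -0.909 -0.214 -0.085  0.122] [ 0.5153 -0.0557  0.0236] F [-0.5 -0.5 -0. ]
x [-0.804  0.168 -0.571] y [ 0.205  0.979 -0.   ] z [ 0.558 -0.117 -0.821] pitch 0.969
top lip 2253 [[0.5904, -0.2004, 0.2684], [0.5928, -0.1819, 0.2698], [0.6064, -0.0926, 0.2717], [0.62, -0.0056, 0.274], [0.6218, 0.014, 0.2792]]
  yel z [0.258  0.2594 0.2607]
scene lip 931 [[0.5893, -0.1962, 0.2658], [0.591, -0.174, 0.2679], [0.6035, -0.0787, 0.2698], [0.6175, 0.0026, 0.2716], [0.6208, 0.0191, 0.2727]]
  yel z [0.2552 0.2557 0.257 ]
```

View pics/p3.png

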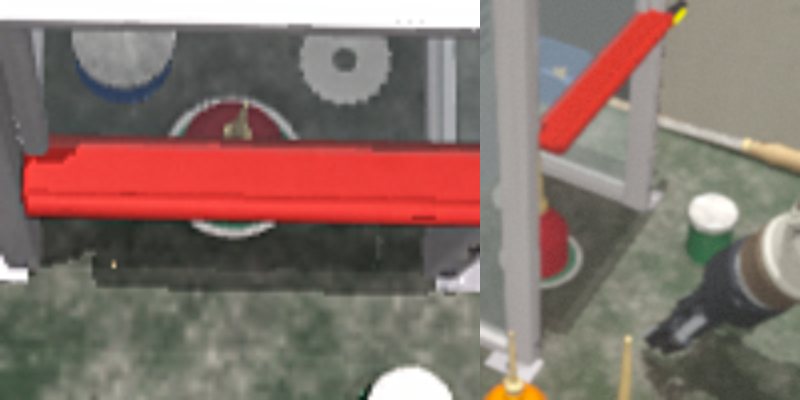

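The can stands upright at about (0.677, -0.089), within about 4 mm of the disc centre. The sash is level with the pointer, the tin has not moved, and the arm is clear of everything.

```bash
python3 -c "
from station import bot
print(bot.hand_in())"
```

```text
the job is handed in; nothing more can be done
None
```

I handed the job in at about 27 s of the 59 s limit; by camera the sash lip is within about 1 mm of the pointer's height, and the oil can stands upright about 4 mm from the disc's centre, with the rouge tin untouched (the hand-in returned no verdict).

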